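# Close the fastener box and stack the pick trays stepped on it

### The arm

A 6-joint arm with a two-finger parallel gripper is mounted at the origin on a cart in front of the work surface, level with it; the furniture and walls round the work are solid. World frame = base frame: x ahead of the robot, y to its left, z up, the work surface at z = 0. Lengths are in m, angles in degrees, forces in N, time in s.
With the tool pointing down it reaches from about 0.4 to 0.825 m from the base axis. Payload 7 kg.
Tool frame: the origin (TCP) lies midway between the tips of the shut fingers; the grasp point (between the pads) lies 19 mm behind it; z points along the fingers, y is the line along which they close (so a half turn about z gives the same grasp; the last joint's range is limited). The gripper opens to 88 mm and grips with 3 to 60 N. Pads are 19 mm wide; open, the fingers measure 130 mm over their backs; the gripper's body (78 mm by 193 mm) begins 47 mm behind the grasp point.
Start: joints at [87.611, 20.546, 0.682, 0, -70.136, -16.507], TCP at [0.219, 0.639, 0.227] pointing down, gripper open.
Joint ranges: [-176.03, 176.03], [-82.01, 121.73], [-58.28, 71.71], [-173.87, 95.51], [-174.79, -0.11], [-173.66, 173.66]. Speed limits (degrees/s): [136.94, 136.94, 172.46, 180, 180, 180].

### API

Orientations are given as a 3x3 rotation matrix whose columns are the frame's x, y, z axes.
In Python, from rig import robot gives the robot as it stands. Calls block until the motion is done:
- robot.goto(position, orientation): joint-space move of the TCP to a pose.
- robot.servo_line(position, ori=None, speed=0.15): straight line of the TCP; ori=None keeps the orientation; speed is the mean speed in m/s.
- robot.movej(angles): joint-space move.
- robot.move_gripper(opening): opening from 0.0 (shut) to 1.0 (fully open); the grip force is fixed at half the most; returns when the fingers have stopped.
- robot.dwell(seconds).
- robot.ik(position, orientation): joint angles nearest the present ones, or None.
- robot.grab_frame(name): name is "side" or "top" or "wrist"; returns (picture, depth): 480x640x3 uint8, red, green, blue; 480x640 float32, m along the optical axis (not along the pixel's ray), 0 where there is no reading.
- robot.camera_info(name): a dict with "vfov" (degrees; the focal length in pixels is half the picture's height over the tangent of half this angle, whatever the lens; pixels are square), "cx", "cy" (the principal point, pixels), "view" (4x4, takes a point from world to camera coordinates); the wrist camera has in their place "T_tool_cam" (4x4, takes a point from camera to tool coordinates, whose origin is the TCP and whose axes are the flange's). Camera axes: x right, y down, z forward; pixel columns grow to the right and rows downward; lengths in m; the calibration is good to about 2 mm. A picture is of the moment at which its call begins: read the wrist's pose just before it. camera_info takes no time and is no camera call.
A pose or a line that the arm cannot do raises robot.Unreachable and nothing moves.
- robot.job_done(): hands the job in; it is judged then, once.
Readings, each from a call of its own:
- robot.read_t(): time.
- robot.read_qpos(): joint angles.
- robot.read_qvel(): joint speeds.
- robot.read_effort(): joint torques, N m.
- robot.read_position(): TCP position.
- robot.read_tcp_rot(): TCP orientation.
- robot.read_force(): force on the tool from outside, world axes, zero at the start.
- robot.read_ft_torque(): the same for the moment, N m.
- robot.read_grip_width(): opening from 0.0 (shut) to 1.0 (fully open).
- robot.read_finger_force(): force on a finger pad.
Only numpy, scipy, OpenCV 4.12 (cv2) and the standard library are available. Lean on these libraries where they do the work, as an engineer would, in place of code of your own. Each camera call takes 0.05 s, during which the arm holds its last target. There are 200 camera calls.

### The job

Put the fasteners away: first push the orange lid of the grey box fully home, past its snap ridge, then stack the green tray on the grey box and after it the yellow tray on the green one, stepped to and fro so that every pick well stays open. Each upper tray is turned end for end to the one below, its runner seated down in that one's main compartment just behind the well and its floor flat on the walls. Keep the trays level so that no screws spill, leave the wooden offcut, the sanding block and the screw jar where they are, and let go of everything at the end.

Things in the scene. Friction and masses are not known exactly. Their poses are not given: they have to be found in the camera images.
- box: Grey box 140x56 mm on a plywood board 200x110x10 mm, both fixed. Origin: centre of the board's underside, x along, y across, z up. Box z 10..60 (rim), x -70..70, y -28..28, walls 4. Cross wall at x -42..-38: open pick well at the -x end, main compartment x -38..66, y -24..24, shut by the orange lid 9 mm under the rim; +x end wall is low so the lid slides over it.
- box_seat (a point): Point (32, 0, 53) mm in the box's frame: where the green tray's origin lies when seated, the tray's x axis opposite to the box's, so that its well end is at box x = 102. The runner has about 2.5 mm of play each way. Axes as the box.
- lid (a joint): How far the lid is open, m: 0 = home, grows along the box's +x, up to 0.09. It cannot be lifted off. Push its end bar in the box's -x direction: about 1.5 N of friction until a sprung snap ridge at 0.009; about 6 to 10 N more carries it over (peak at 0.0055), then it snaps home and stays within 0.002.
- lid_bar (a point): Centre of the outer (+x) face of the orange lid's end bar, 46 mm wide, 11 mm high (z 47..58 mm above the bench). It lies at box x = 76 mm + the lid's opening; with the lid home it still stands 6 mm proud of the box's walls. Axes as the box.
- green_tray: Loose green tray 140x56x47 mm, about 0.3 kg, brass screws fixed in it. Origin: centre of its underside, x along, y across, z up. Shell z 7..47 (rim), x -70..70, upright sides y -28..28, walls 4. Cross wall x -42..-38: pick well with low front at the -x end; main compartment x -38..66, y -24..24. Black round-bar runner below: z 0..7, x -31.5..67.5, y -21.5..21.5. Offcut near its +y side.
- green_tray_well (a point): Middle of the green tray's well end at rim height, (-70, 0, 47) mm in the tray's frame. Axes as the tray.
- green_tray_seat (a point): Point (32, 0, 40) mm in the green tray's frame: where the yellow tray's origin lies when seated, its x axis opposite to the green tray's; it is then straight above the grey box. The runner has about 2.5 mm of play each way. Axes as the green tray.
- yellow_tray: Loose yellow tray, same shape, sizes and axes as the green tray, with steel screws fixed in it. It goes on top. The sanding block lies close to its -y side, towards its -x half (the offcut lies close to the green tray's +y side, towards its +x half). Trays can be gripped across at any x that these leave free.
- yellow_tray_well (a point): Middle of the yellow tray's well end at rim height, (-70, 0, 47) mm in the tray's frame. Axes as the tray.
- offcut: Bystander: pale wooden offcut 50 (x) x 70 (y) x 40 mm, loose, its x within 0.1 rad of the green tray's; origin centre of its underside.
- sander: Bystander: black sanding block with cork sole 67 (x) x 112 (y) x 39 mm, loose, its x within 0.1 rad of the yellow tray's; origin centre of its underside.
- jar: Bystander: clear screw jar with red cap, 66 mm across, 95 mm high, loose, on the far side of the grey box; origin centre of its underside. Farther back and aside are fixed tools, at most 220 mm high.
Mind the look-alikes: they are no part of the job. What is shaped like the green_tray but purple is not meant.

How it is judged (in metres and radians):
On the way, in this order (a step that is already met when the one before it is completed fails the run):
1. the lid is fully home (value of joint lid below 0.004 m), for 0.2 s.
2. the green tray is seated stepped on the grey box and let go (value of joint lid below 0.004 m and x of green_tray in the frame of box between 0.027 and 0.037 m and y of green_tray in the frame of box between -0.005 and 0.005 m and z of green_tray in the frame of box between 0.05 and 0.056 m and x of green_tray_well in the frame of box between 0.097 and 0.107 m and y of green_tray_well in the frame of box between -0.009 and 0.009 m and angle between the z axis of green_tray and the z axis of box, either way round below 0.05 rad and linear speed of green_tray below 0.02 m/s and contact force between green_tray and the fingers below 0.1 N), for 0.2 s.
3. the yellow tray is seated stepped back on the green tray and let go (value of joint lid below 0.004 m and x of green_tray in the frame of box between 0.027 and 0.037 m and y of green_tray in the frame of box between -0.005 and 0.005 m and z of green_tray in the frame of box between 0.05 and 0.056 m and x of green_tray_well in the frame of box between 0.097 and 0.107 m and y of green_tray_well in the frame of box between -0.009 and 0.009 m and angle between the z axis of green_tray and the z axis of box, either way round below 0.05 rad and x of yellow_tray in the frame of green_tray between 0.027 and 0.037 m and y of yellow_tray in the frame of green_tray between -0.005 and 0.005 m and z of yellow_tray in the frame of green_tray between 0.037 and 0.043 m and x of yellow_tray_well in the frame of green_tray between 0.097 and 0.107 m and y of yellow_tray_well in the frame of green_tray between -0.009 and 0.009 m and angle between the z axis of yellow_tray and the z axis of green_tray, either way round below 0.05 rad and linear speed of yellow_tray below 0.02 m/s and contact force between yellow_tray and the fingers below 0.1 N), for 0.2 s.
At the end, for the whole second after the job is handed in: Lid open less than 4 mm; green tray turned end for end on the grey box, yellow tray likewise on the green: each origin within 5 mm of its seat along and across and 3 mm in height, well end within 5 mm along, 9 mm across, flat within 0.05 rad, at rest, released (all of step 3 and linear speed of green_tray below 0.02 m/s and contact force between green_tray and the fingers below 0.1 N); the robot touches nothing.
It fails at once if the wooden offcut is shifted by more than 3 cm or knocked over (distance of offcut from where it was at the start of the episode above 0.03 m or angle between offcut's own z axis and vertical above 0.5 rad).
It fails at once if the sanding block is shifted by more than 3 cm or knocked over (distance of sander from where it was at the start of the episode above 0.03 m or angle between sander's own z axis and vertical above 0.5 rad).
It fails at once if the screw jar is shifted by more than 3 cm or knocked over (distance of jar from where it was at the start of the episode above 0.03 m or angle between jar's own z axis and vertical above 0.5 rad).
It fails at once if the green tray is tipped by more than about 35 degrees (screws spill) (angle between green_tray's own z axis and vertical above 0.6 rad).
It fails at once if the yellow tray is tipped by more than about 35 degrees (screws spill) (angle between yellow_tray's own z axis and vertical above 0.6 rad).
It also fails if it takes over 62 s, if anything falls off the work surface, if the arm or the gripper's body presses on something with over 40 N, if the wrist force passes 120 N, or if a joint passes its speed limit or range.

## Working session

There is one attempt and no reset: what is moved stays moved. The work goes in short steps, each a Python script; the robot and the scene stay as the last script left them, time stands still between calls to the robot, and variables do not carry over. Pictures are saved under pics/ and viewed, at most 10 in all, crops included, and the job is handed in when it is done.

```bash
ls; mkdir -p pics; python3 - <<'E'
from rig import robot
import cv2,numpy as np
np.set_printoptions(precision=4,suppress=True)
for n in ["top","side"]:
    p,d=robot.grab_frame(n); np.savez(f"{n}0.npz",p=p,d=d); cv2.imwrite(f"pics/{n}0.png",p[:,:,::-1]); i=robot.camera_info(n);print(n,i,np.linalg.inv(np.array(i['view']))[:3,3])
print(robot.camera_info("wrist"),robot.read_tcp_rot(),robot.read_t())
E
```

```text
pics
top {'vfov': 45.35596386256296, 'cx': 332.61999509696403, 'cy': 237.10652927132205, 'view': array([[-0.0009, -1.    , -0.0025, -0.0033],
       [-0.9978,  0.0011, -0.0658,  0.5144],
       [ 0.0658,  0.0024, -0.9978,  1.5   ],
       [ 0.    ,  0.    ,  0.    ,  1.    ]])} [ 0.4145 -0.0075  1.5306]
side {'vfov': 43.845565998394456, 'cx': 303.6758732055684, 'cy': 236.358501701668, 'view': array([[ 0.8754, -0.4834, -0.0062, -0.4615],
       [-0.2352, -0.4148, -0.879 ,  0.186 ],
       [ 0.4223,  0.7709, -0.4768,  1.2511],
       [ 0.    ,  0.    ,  0.    ,  1.    ]])} [-0.0807 -1.1104  0.7572]
{'vfov': 59.573602927587174, 'cx': 311.13618753932127, 'cy': 237.31986108246716, 'T_tool_cam': array([[ 0.0007, -0.9679, -0.2512,  0.0676],
       [ 1.    ,  0.0006,  0.0007, -0.0008],
       [-0.0005, -0.2512,  0.9679, -0.1581],
       [ 0.    ,  0.    ,  0.    ,  1.    ]])} [[ 0.9461 -0.3239 -0.0004]
 [-0.3239 -0.9461 -0.0015]
 [ 0.0001  0.0015 -1.    ]] 0.1
```

View pics/top0.png

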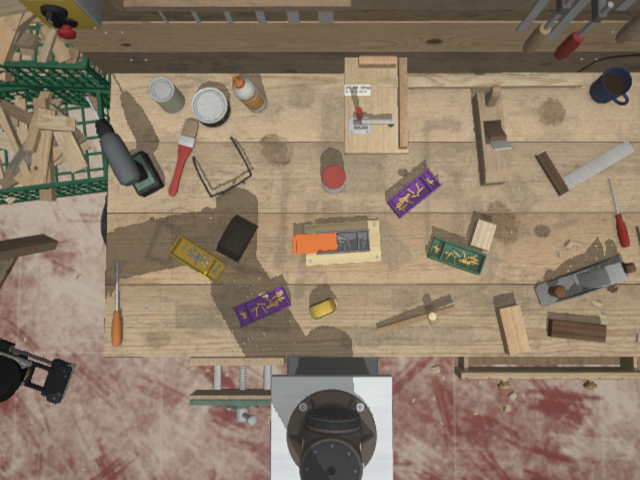

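View pics/side0.png

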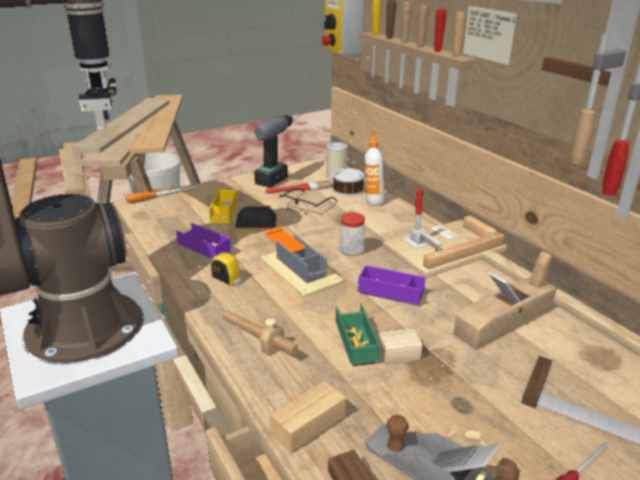

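The top view shows several candidates:
- **Trays:** green tray at (458,255) beside the offcut (482,235), and yellow tray at (197,257) beside the black sander (237,238). These match the description.
- **Look-alikes:** purple trays at (262,306) and (413,193), and a yellow tape measure at (322,308). None of these belong to the job.
- **Box:** at (342,243), with its lid sticking out to the left (world +y).
- **Jar:** at (333,178).

Next I get coarse poses and an enlarged crop.

```bash
cat > h.py <<'E'
from rig import robot
import cv2,numpy as np
np.set_printoptions(precision=4,suppress=True)
def cloud(p,d,i,T=None):
    f=240/np.tan(np.radians(i['vfov'])/2)
    v,u=np.mgrid[:480,:640]
    P=np.stack([(u-i['cx'])/f*d,(v-i['cy'])/f*d,d],-1)
    T=np.linalg.inv(np.array(i['view'])) if T is None else T
    W=P@T[:3,:3].T+T[:3,3]; W[d<=0]=np.nan
    return W
def wrist(name):
    T=np.eye(4);T[:3,:3]=robot.read_tcp_rot();T[:3,3]=robot.read_position()
    i=robot.camera_info("wrist");p,d=robot.grab_frame("wrist")
    cv2.imwrite(f"pics/{name}.png",p[:,:,::-1])
    W=cloud(p,d,i,T@np.array(i['T_tool_cam'])); np.savez(name+".npz",p=p,d=d,W=W)
    return p,W
HUE=dict(green=(70,95),yellow=(22,32),orange=(5,17),purple=(125,150))
def mask(p,c):
    h=cv2.cvtColor(p,cv2.COLOR_RGB2HSV);a,b=HUE[c]
    return (h[...,0]>=a)&(h[...,0]<=b)&(h[...,1]>(150 if c!='green' else 100))&(h[...,2]>40)
def rect(W,m,z0,z1):
    q=W[m&(W[...,2]>z0)&(W[...,2]<z1)]
    return cv2.minAreaRect(q[:,:2].astype(np.float32)),len(q)
def R(deg): # tool down, tool x at heading deg
    c,s=np.cos(np.radians(deg)),np.sin(np.radians(deg))
    return np.array([[c,s,0],[s,-c,0],[0,0,-1.]])
E
python3 - <<'E'
from h import *
n=np.load("top0.npz");p,d=n['p'],n['d'];W=cloud(p,d,robot.camera_info("top"))
for c,(u0,v0,u1,v1) in dict(green=(420,225,495,280),yellow=(165,228,230,285),orange=(285,228,345,258)).items():
    m=np.zeros((480,640),bool);m[v0:v1,u0:u1]=mask(p,c)[v0:v1,u0:u1]
    print(c,m.sum(),rect(W,m,0.02,0.075), np.nanpercentile(W[m][:,2],[5,50,95]))
m=np.zeros((480,640),bool);m[215:270,285:385]=1
print('board',rect(W,m,0.006,0.015));print('box',rect(W,m,0.02,0.07))
for nm,(u,v) in dict(box0=(372,232),lid=(300,243),jar=(333,170),off=(484,232),sand=(237,236)).items(): print(nm,W[v,u])
a=cv2.resize(p[215:285,160:230],(400,400));b=cv2.resize(p[215:285,425:495],(400,400))
c=cv2.resize(p[210:275,285:385],(800,200) if 0 else (308,200))
cv2.imwrite("pics/crop.png",np.hstack([a,b])[:,:,::-1])
print(robot.read_t())
E
```

```text
green 0 (((0.0, 0.0), (0.0, 0.0), 0.0), 0) nan
yellow 801 (((0.45827171206474304, 0.34894564747810364), (0.14049945771694183, 0.053642649203538895), 57.768497467041016), 337) [0.0082 0.0166 0.0509]
orange 801 (((0.49720901250839233, 0.04355522245168686), (0.048204924911260605, 0.11274181306362152), 4.342214584350586), 791) [0.047  0.053  0.0592]
board (((0.5022611618041992, -0.008871331810951233), (0.2637292146682739, 0.1438266783952713), 89.94995880126953), 1767)
box (((0.5032734870910645, -0.008190639317035675), (0.0865597203373909, 0.21996937692165375), 10.895004272460938), 1282)
box0 [ 0.5286 -0.1086  0.0065]
lid [0.4969 0.0802 0.0523]
jar [ 0.6781 -0.0052  0.0997]
off [ 0.5256 -0.3971  0.0421]
sand [0.5161 0.2451 0.0387]
0.1
  return np.nanmean(a, axis, out=out, keepdims=keepdims)
```

View pics/crop.png

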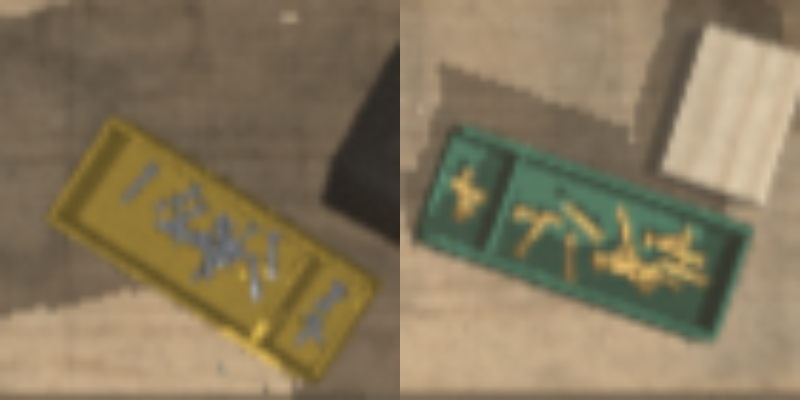

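The crop confirms both trays. The yellow tray's well is at the lower right, towards the sander. The green tray's well is at the left, away from the offcut. Next are two opposed wrist views of the box.

```bash
python3 - <<'E'
from h import *
for k,hd in enumerate((94.3,-85.7)):
    robot.goto([0.5,-0.0+(-0.02 if k==0 else 0.06),0.2],R(hd)); robot.dwell(0.2)
    p,W=wrist(f"box{k}")
    print(robot.read_position(),robot.read_qpos(),robot.read_t())
cv2.imwrite("pics/boxboth.png",np.vstack([cv2.resize(cv2.imread(f"pics/box{k}.png"),(400,300)) for k in (0,1)]))
E
```

```text
[ 0.5001 -0.0197  0.2   ] [ 20.2773   5.1655 -23.1574  -0.0016 -61.6811 164.0447] 3.0083
[0.5  0.06 0.2 ] [ 29.2287   5.4687 -22.8061   0.0016 -61.722  -24.923 ] 6.0333
```

View pics/boxboth.png

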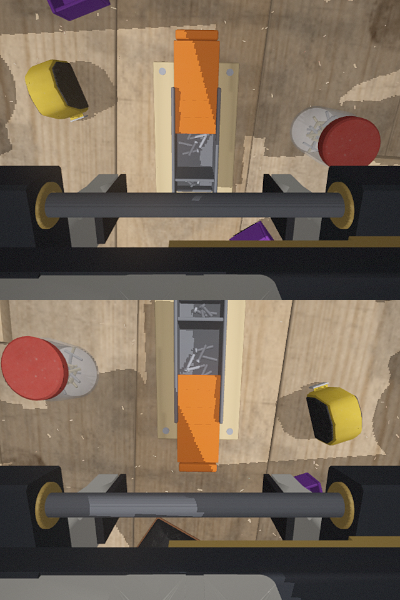

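The two views show the box from opposite sides. In view 0 the lid's end bar is at about (197,33) and the board's +x edge is at row 62. In view 1 the lid's end bar is at about (197,468). The jar and tape measure are clear of the path.

```bash
python3 - <<'E'
from h import *
a=np.radians(94.3);e=np.array([np.cos(a),np.sin(a)]);nn=np.array([-e[1],e[0]])
o=np.array([0.5,-0.01])
for k in (0,1):
    n=np.load(f"box{k}.npz");p,W=n['p'],n['W'];v=np.arange(480)[:,None]<320 
    q=W[...,:2]-o;x=q@e;y=q@nn;z=W[...,2];m=mask(p,'orange')
    near=(abs(y)<.07)&(abs(x)<.2)&v
    print("view",k)
    r=near&~m&(z>.055)&(z<.066)
    print("rimz",np.median(z[r]),"boardz",np.median(z[near&(z>.006)&(z<.014)]), "bench",np.median(z[near&(abs(y)>.06)]))
    sl=[]
    for x0 in np.arange(-.08,.08,.02):
        s=r&(x>x0)&(x<x0+.02)
        if s.sum()>30: 
            l,h=np.percentile(y[s],[1,99]);sl.append((x0+.01,l,h))
    sl=np.array(sl);print("rim y slices\n",sl*1e3); c=(sl[:,1]+sl[:,2])/2;print("slope deg,c0",np.degrees(np.polyfit(sl[:,0],c,1)[0]),c.mean()*1e3)
    b=near&(z>.005)&(z<.015)
    print("board +x edge",[round(float(np.percentile(x[b&(abs(y-y0)<.005)&(x>.05)],99.5))*1e3,1) for y0 in(-.045,-.035,.035,.045)])
    sb=[np.percentile(y[b&(abs(x-x0)<.01)],[.5,99.5])*1e3 for x0 in(-.02,0,.02,.04,.06,.08)if (b&(abs(x-x0)<.01)).sum()>50];print("board y",np.array(sb))
    l=near&m&(z>.05)&(z<.064);t=l&(z>.0555)
    print("lid end",np.percentile(x[l],99.7)*1e3,"bar x",np.percentile(x[t],[1,50,99])*1e3,"y",np.percentile(y[t],[1,99])*1e3,"all y",np.percentile(y[l],[1,99])*1e3)
    # inner +x of rim, min x of rim
    print("rim x ends",np.percentile(x[r],[.3,99.7])*1e3)
E
```

```text
view 0
rimz 0.05966335364798081 boardz 0.010107742847969003 bench 0.00012315782007074616
rim y slices
 [[-70.     -28.0513  27.8382]
 [-50.     -27.934   27.4132]
 [-30.     -28.5803  27.0104]
 [-10.     -28.8265  26.6037]
 [ 10.     -29.1043  26.8448]
 [ 30.     -29.2653  26.5383]
 [ 50.     -29.1129  26.1778]]
slope deg,c0 -0.6787325285604136 -0.8891630041793143
board +x edge [80.0, 79.9, 80.6, 80.6]
board y [[-55.1714  53.8712]
 [-55.7146  53.2916]
 [-55.9022  53.4557]
 [-56.1438  53.0647]
 [-56.5057  52.6245]
 [-56.102   52.8493]]
lid end 109.81652377681753 bar x [100.4516 105.2164 110.0988] y [-24.2354  20.2425] all y [-25.6161  22.5427]
rim x ends [-74.7497 108.4403]
view 1
rimz 0.0596142559852223 boardz 0.010138098833316733 bench 0.0002046217645773618
rim y slices
 [[-70.     -27.3973  28.2727]
 [-50.     -27.7872  27.9712]
 [-30.     -28.0109  27.7233]
 [-10.     -27.8706  27.4674]
 [ 10.     -28.2392  27.2953]
 [ 30.     -28.564   27.1753]
 [ 50.     -28.8227  26.5179]]
slope deg,c0 -0.6825414255606016 -0.30490662721483625
board +x edge [80.3, 80.2, 80.9, 80.8]
board y [[-54.6824  54.2453]
 [-55.1448  53.9309]
 [-55.1714  53.9844]
 [-55.829   53.5333]
 [-55.5164  53.4015]
 [-55.9584  52.8562]]
lid end 109.58954908262236 bar x [ 25.3886 104.8122 109.8581] y [-24.8716  20.5226] all y [-25.2055  22.6606]
rim x ends [-77.0022  50.4583]
```

```bash
cat >> h.py <<'E'
_a=np.radians(94.3);_e=np.array([np.cos(_a),np.sin(_a)]);_n=np.array([-_e[1],_e[0]])
BO=np.array([0.5,-0.01])-.0196*_e-.0005*_n; BH=93.62
_b=np.radians(BH);EX=np.array([np.cos(_b),np.sin(_b)]);EY=np.array([-EX[1],EX[0]])
def B(x,y,z): return [*(BO+x*EX+y*EY),z]
E
python3 - <<'E'
from h import *
print(BO)
robot.move_gripper(0.0)
Rp=R(BH-180)
robot.goto(B(.155,0,.12),Rp)
robot.servo_line(B(.155,0,.046),speed=.15)
f0=robot.read_force();print(f0,robot.read_t())
robot.servo_line(B(.102,0,.046),speed=.08)
pk=0
for x in np.arange(.100,.0820,-.0015):
    robot.servo_line(B(x,0,.046),speed=.03)
    f=(robot.read_force()-f0)[:2]@EX; P=(np.array(robot.read_position())[:2]-BO)@EX
    print(round(x*1e3,1),round(P*1e3,2),round(float(f),2))
    if f>25: break
    pk=max(pk,f)
    if pk>5 and f<1.0: break
print(robot.read_t())
E
```

```text
[ 0.502  -0.0295]
[-0.3338  0.0837 -0.3395] 8.5917
100.0 100.09 0.11
98.5 98.59 -0.42
97.0 96.92 1.89
95.5 96.08 5.43
94.0 95.67 12.65
92.5 93.45 5.78
91.0 91.12 3.09
89.5 89.13 0.72
11.4
```

```bash
python3 - <<'E'
from h import *
robot.servo_line(B(.125,0,.046),speed=.15)
robot.servo_line(B(.10,0,.2),speed=.3)
robot.move_gripper(1.0)
p,W=wrist("lid1")
q=W[...,:2]-BO;x=q@EX;y=q@EY;z=W[...,2];m=mask(p,'orange')&(abs(y)<.05)&(abs(x)<.2)&(z>.045)&(z<.066)
print("lid end",np.percentile(x[m],[99,99.7])*1e3)
# look at green
robot.goto([0.45,-0.33,0.17],R(BH-180)); robot.dwell(.15)
p,W=wrist("green1");print(robot.read_t(),robot.read_position())
h=cv2.cvtColor(p,cv2.COLOR_RGB2HSV)
z=W[...,2];mm=(z>.044)&(z<.05)&(W[...,0]>.35)&(W[...,0]<.6)
print(mm.sum(),np.median(h[mm],0),cv2.minAreaRect(W[mm][:,:2].astype(np.float32)))
E
```

```text
lid end [76.5244 77.3783]
15.6417 [ 0.4506 -0.3292  0.1702]
3058 [ 74.  93. 116.] ((0.4650607109069824, -0.3265560269355774), (0.14008112251758575, 0.056108906865119934), 70.39546203613281)
```

View pics/green1.png

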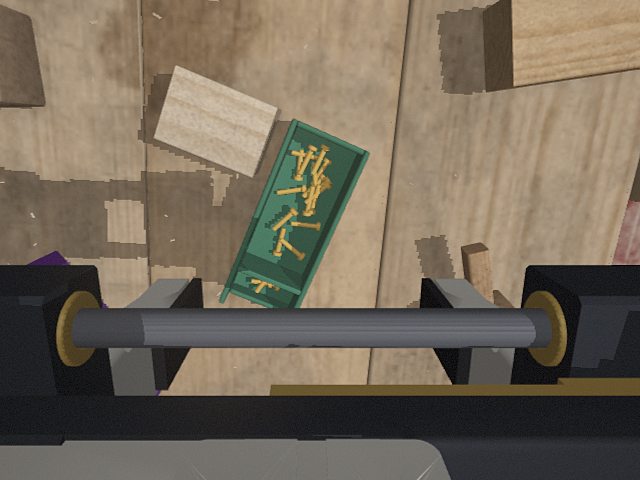

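The lid is home. The end face reads about 76–77 mm in box x. The green tray's rectangle comes out at 140.1x56.1 mm, with the offcut's near corner at (255,178) and the well at the bottom (265,290). I'll grip a little towards the well.

```bash
cat >> h.py <<'E'
def held(name,hd,g):
    """tray held with tool heading = tray heading: end x, lateral, tilt in tool-aligned axes"""
    p,W=wrist(name);P=np.array(robot.read_position());c,s=np.cos(np.radians(hd)),np.sin(np.radians(hd))
    q=W[...,:2]-P[:2];x=q@[c,s]+g;y=q@[-s,c];zz=W[...,2]-P[2]
    r=(zz>.0255)&(zz<.042)&(abs(y)<.04)&(x>.0)&(x<.09)&(np.arange(480)[:,None]<290)
    A=np.c_[x[r],y[r],np.ones(r.sum())];k=np.linalg.lstsq(A,zz[r],rcond=None)[0]
    print(name,r.sum(),"x",np.percentile(x[r],[1,99.7])*1e3,"y",np.percentile(y[r],[.5,99.5])*1e3,"tilt",k[:2],"rim-TCP at origin",k[2]*1e3)
E
python3 - <<'E'
from h import *
n=np.load("green1.npz");W=n['W'];th=np.radians(-109.6);c,s=np.cos(th),np.sin(th);C=np.array([.46506,-.32656])
q=W[...,:2]-C;x=q@[c,s];y=q@[-s,c];z=W[...,2]
o=(z>.034)&(z<.0425)&(y>.030)&(y<.13)&(abs(x)<.1)
print("offcut",o.sum(),"x min",np.percentile(x[o],.5),"y min",np.percentile(y[o],.5))
g=-.013
t=C+g*np.array([c,s]);print(t)
if o.sum()>1000 and np.percentile(x[o],.5)>g+.018:
    robot.goto([*t,.09],R(-109.6)); robot.servo_line([*t,.0145],speed=.12)
    robot.move_gripper(0.0);print(robot.read_grip_width(),robot.read_finger_force(),robot.read_position())
    robot.servo_line([*t,.16],speed=.15)
    print(robot.read_grip_width(),robot.read_finger_force(),robot.read_force())
    robot.goto(B(.032-g,0,.17),R(BH-180));robot.dwell(.2)
    held("gheld",BH-180,g)
print(robot.read_t())
E
```

```text
offcut 8214 x min 0.02162222281165526 y min 0.03922329875111462
[ 0.4694 -0.3143]
0.6368913232122893 30.00030755996704 [ 0.4695 -0.3143  0.0147]
0.633462044526369 29.999400973320007 [-0.5558 -0.2889 -3.0629]
gheld 9795 x [ 4.7913 70.1051] y [-27.7026  27.9588] tilt [0.0065 0.    ] rim-TCP at origin 30.96104208085827
20.1583
```

The tray is held level with its end where I expected. Now I'll seat it.

```bash
python3 - <<'E'
from h import *
g=-.013
robot.servo_line(B(.032-g,0,.085),speed=.12)
f0=robot.read_force()
for z in np.arange(.0765,.0630,-.0015):
    robot.servo_line(B(.032-g,0,z),speed=.04)
    f=robot.read_force()-f0;P=robot.read_position();print(round(z*1e3,1),round(P[2]*1e3,2),f)
    if f[2]>6: break
print(robot.read_t())
E
```

```text
76.5 76.42 [ 0.8587  0.2448 -0.2714]
75.0 75.0 [ 0.5889  0.0561 -0.4368]
73.5 73.41 [0.3793 0.0396 0.348 ]
72.0 71.88 [ 0.7021 -0.2349  0.4508]
70.5 70.4 [ 0.9276  0.2211 -0.3053]
69.0 68.9 [1.3061 0.9305 0.5765]
67.5 67.71 [0.7147 0.6759 3.5039]
66.0 67.65 [-6.2031  2.0141 20.1616]
23.125
```

```bash
python3 - <<'E'
from h import *
g=-.013
robot.servo_line(B(.032-g,0,.0677),speed=.04)
robot.move_gripper(1.0)
robot.servo_line(B(.032-g,0,.15),speed=.25)
robot.goto(B(.075,0,.24),R(BH-180));robot.dwell(.15)
p,W=wrist("gseat")
q=W[...,:2]-BO;x=q@EX;y=q@EY;z=W[...,2];v=np.arange(480)[:,None]<300
r=v&(z>.096)&(z<.104)&(abs(y)<.05)&(abs(x)<.15)
A=np.c_[x[r],y[r],np.ones(r.sum())];k=np.linalg.lstsq(A,z[r],rcond=None)[0]
print("x",np.percentile(x[r],[.3,99.7])*1e3,"y",np.percentile(y[r],[.5,99.5])*1e3,"plane",k,cv2.minAreaRect(np.c_[x[r],y[r]].astype(np.float32)))
h=np.radians(57.8);c=np.array([.4583,.3489])-.05*np.array([np.cos(h),np.sin(h)])
robot.goto([*c,.17],R(57.8));robot.dwell(.15)
p,W=wrist("yel1");z=W[...,2]
m=(z>.044)&(z<.05)&(abs(W[...,0]-.46)<.1)&(abs(W[...,1]-.35)<.1)
print(m.sum(),cv2.minAreaRect(W[m][:,:2].astype(np.float32)),robot.read_t(),robot.read_qpos())
E
```

```text
x [-37.9037 100.5626] y [-28.1532  27.6645] plane [-0.0004  0.0006  0.0996] ((0.03173762559890747, -0.00021859630942344666), (0.13989803194999695, 0.056119319051504135), 0.10962222516536713)
3654 ((0.45861056447029114, 0.34953954815864563), (0.13989083468914032, 0.05613747239112854), 57.812435150146484) 27.225 [ 56.5851   9.4935 -22.2646   0.0021 -58.23    91.1578]
```

View pics/yel1.png

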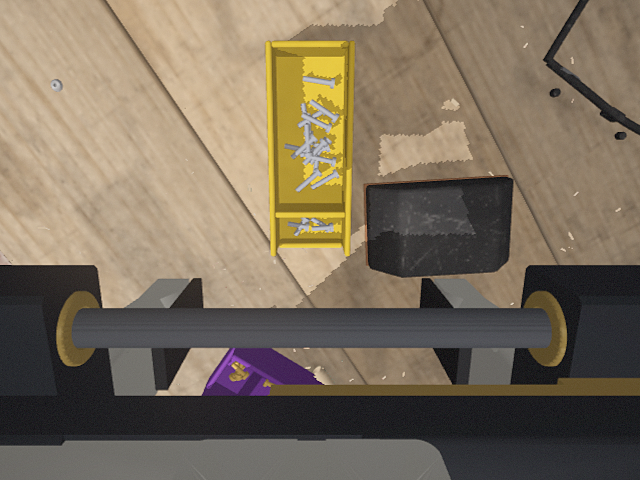

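View pics/gseat.png

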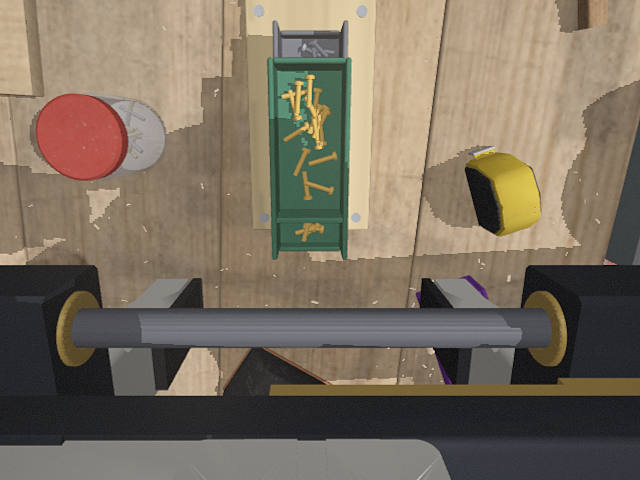

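The green tray is seated: origin at box x 31.7 mm, y −0.2 mm, rim at 99.6 mm and level. The yellow tray's centre is at about (312,148), and the sander only reaches its well half (rows 178 and below). I'll pick it 5 mm towards +x.

```bash
python3 - <<'E'
from h import *
g=.005;hd=57.81;h=np.radians(hd);t=np.array([.45861,.34954])+g*np.array([np.cos(h),np.sin(h)])
robot.goto([*t,.09],R(hd)); robot.servo_line([*t,.0145],speed=.12)
robot.move_gripper(0.0);print(robot.read_grip_width(),robot.read_finger_force(),robot.read_position())
robot.servo_line([*t,.2],speed=.18)
X=-.0003+g
robot.goto(B(X,0,.2),R(BH));robot.dwell(.2);held("yheld",BH,g)
robot.servo_line(B(X,0,.125),speed=.12)
f0=robot.read_force()
for z in np.arange(.1165,.1045,-.0015):
    robot.servo_line(B(X,0,z),speed=.04)
    f=robot.read_force()-f0;P=robot.read_position();print(round(z*1e3,1),round(P[2]*1e3,2),f)
    if f[2]>3 and z>.110: print("early contact");break
    if f[2]>6: break
print(robot.read_t())
E
```

```text
0.6385544762822707 30.00037372112274 [0.4613 0.3539 0.0147]
yheld 7001 x [23.5486 70.1979] y [-28.3182  27.3226] tilt [ 0.0161 -0.0004] rim-TCP at origin 30.612866705763786
116.5 116.46 [-0.2835  0.4084 -0.7044]
115.0 115.02 [ 0.3802  0.0356 -0.1114]
113.5 113.42 [-0.2093  1.6452 -1.3885]
112.0 111.89 [ 0.7392 -0.0462 -0.95  ]
110.5 110.38 [-0.4724  0.4063 -0.369 ]
109.0 108.89 [-0.0329 -0.176  -0.5726]
107.5 107.71 [0.0455 0.3457 1.7482]
106.0 107.6 [-6.7055  1.7913 17.927 ]
34.8333
```

Contact came at 107.7 mm, which is exactly the seated height. Now I release and check.

```bash
python3 - <<'E'
from h import *
X=.0047
robot.servo_line(B(X,0,.1077),speed=.04)
robot.move_gripper(1.0)
robot.servo_line(B(X,0,.2),speed=.25)
robot.goto(B(-.06,0,.27),R(BH));robot.dwell(.2)
p,W=wrist("final")
q=W[...,:2]-BO;x=q@EX;y=q@EY;z=W[...,2];v=np.arange(480)[:,None]<300
for n,a,b,x0,x1 in(("yellow",.136,.144,-.12,.12),("green",.096,.104,.072,.15)):
    r=v&(z>a)&(z<b)&(abs(y)<.05)&(x>x0)&(x<x1)
    A=np.c_[x[r],y[r],np.ones(r.sum())];k=np.linalg.lstsq(A,z[r],rcond=None)[0]
    print(n,r.sum(),np.percentile(x[r],[.3,99.7])*1e3,np.percentile(y[r],[.5,99.5])*1e3,k,cv2.minAreaRect(np.c_[x[r],y[r]].astype(np.float32)))
print(robot.read_t(),robot.read_force())
E
```

```text
yellow 3678 [-68.9379  69.2504] [-28.6048  27.2771] [-0.0011 -0.0014  0.1396] ((-0.00033783167600631714, -0.000653902068734169), (0.13963715732097626, 0.05610119551420212), 0.03485623747110367)
green 338 [76.9332 95.8069] [-28.4522  27.29  ] [-0.0099 -0.0009  0.1003] ((0.08658453822135925, -0.0006634443998336792), (0.055941469967365265, 0.019566640257835388), 89.7374038696289)
37.0667 [0.406  0.3274 0.5613]
```

View pics/final.png

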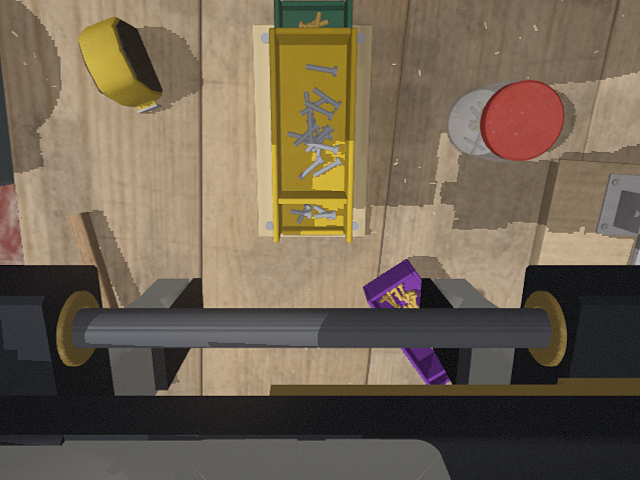

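The yellow tray sits level and straight above the box, its centre near (313,135) in the picture. The green well is open at the top (313,14), the jar is undisturbed and the gripper is clear.

```bash
python3 -c "
from rig import robot
print(robot.job_done(),robot.read_t())"
```

```text
the job is handed in; nothing more can be done
the job is handed in; nothing more can be done
```

The job is handed in at about 37 s of the 62 s allowed: the lid is snapped home, the green and yellow trays are each seated level within about 1 mm of their seats by the wrist camera, and everything is let go; the judge's verdict was not shown.

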